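# Press the bronze bushing into the lint filter drawer

## Task

Take the bronze bushing out of the wooden stand and press it, narrow end down, into the round bore of the white lint filter drawer until its shoulder sits fully home on the rim all round, then let go of it. The drawer stands on soft rubber feet and gives as you push, so feel for the bushing bottoming and do not bear down harder than the fit needs. Leave the black plastic sleeve and the other things where they are.

Things in the scene. Friction and masses are not known exactly. Their poses are not given: they have to be found in the camera images.
- bushing_mid (a point): Loose bronze bushing, upright, 52 mm tall, 98-182 g, round about its z; this point is on its axis half-way up. From the foot: spigot 20 mm long, 24 mm diameter, its lowest 12 mm tapering to 20 mm; shoulder disc 38 mm diameter, 4 mm thick (underside 6 mm below this point, top 2 mm below); plain neck 26 mm diameter, 28 mm tall, made for gripping. It starts in one of the stand's two holes.
- spare_mid (a point): The black plastic sleeve, the same shape and size as the bushing, in the stand's other hole, 84 mm from it between axes; this point is on its axis, half-way up. To be left standing.
- stand: Wooden block, fixed, 62 mm (its x) by 150 mm (its y) by 26 mm tall, with two holes 42 mm either side of its middle along its y; origin at the centre of its underside. The sleeves stand 14 mm deep in the holes with 1 mm of play each side: lift straight up by 30 mm to clear it.
- bore (a point): Centre of the bore mouth at rim level, in the square boss (58 mm, 10 mm above all else) of the white lint filter drawer; z up along the bore, -x towards its grey pull. Bore 25.4 mm diameter, 30 mm deep. Four springy ribs in its wall, 5 to 21 mm below the rim, grip the spigot: pushing in takes 6 to 18 N, most at mid-stroke. Home: shoulder underside on the rim, bushing_mid 6 mm above this point.
- tray: Ridged blue plastic tray, fixed, 420 (its x) by 640 mm, rim 22 mm high, inner floor 6 mm above its origin, which lies at the centre of its underside.
- dish: White ceramic dish of wooden pegs, loose on the tray, 104 mm across, about 40 mm high with the pegs; origin at the centre of its underside.
- tub: Closed green tub, loose on the tray, 100 mm across, 62 mm high; origin at the centre of its underside.
- roller: Chrome lint roller, loose, lying beside the tray at the robot's right, 150 mm long, 38 mm high; origin on the table below its middle.
- driver: Screwdriver, loose, 170 mm long, lying left of the tray.
- soap: Yellow bar of soap, loose, 75 by 50 by 26 mm, left of the tray.
- mat: Rubber mat (200 by 125 by 3 mm) and feet that carry the drawer; origin at the mat's underside centre, 45 mm along -x from the bore. The feet are springs: the drawer (220 by 130 mm, never shifts sideways) sinks 1 mm per 2 N of push and rises again when let go. Once the shoulder has bottomed the push climbs steadily past 18 N; sinking more than 11.5 mm (23 N) overstrains it.

How it is judged:
On the way, in this order (a step that is already met when the one before it is completed fails the run):
1. the bronze bushing is started upright in the mouth of the bore, its shoulder still proud (horizontal distance between bushing_mid and bore below 0.004 m and z of bushing_mid in the frame of bore below 0.025 m and angle between the z axis of bushing_mid and the z axis of bore, either way round below 0.15 rad), for 0.1 s.
2. the shoulder bottoms on the rim (z of bushing_mid in the frame of bore below 0.0075 m and horizontal distance between bushing_mid and bore below 0.0025 m), for 0.2 s.
At the end, for the whole second after the job is handed in: The bronze bushing stands neck up in the drawer's bore, its shoulder within 1.5 mm of the rim, its axis within 2.5 mm and 0.06 rad of the bore's, let go and at rest, the drawer back at its height within 3 mm, and the black sleeve still within 15 mm of where it stood (all of step 2 and angle between the z axis of bushing_mid and the z axis of bore, either way round below 0.06 rad and angle between bushing_mid's own z axis and vertical below 0.1 rad and distance of bore from where it was at the start of the episode below 0.003 m and distance of spare_mid from where it was at the start of the episode below 0.015 m); the robot touches nothing.
It fails at once if the drawer is pushed down more than 11.5 mm on its feet (about 23 N) (distance of bore from where it was at the start of the episode above 0.0115 m).
It fails at once if the black sleeve is taken out or knocked over (distance of spare_mid from where it was at the start of the episode above 0.02 m or angle between spare_mid's own z axis and vertical above 0.4 rad).
It fails at once if the dish, tub, roller, screwdriver or soap is shoved more than 30 mm (distance of any of dish, tub, roller, driver, soap from where it was at the start of the episode above 0.03 m).
It also fails if it takes over 48 s, if anything falls off the work surface, if the arm or the gripper's body presses on something with over 40 N, if the wrist force passes 120 N, or if a joint passes its speed limit or range.

## Robot

A 7-joint arm with a two-finger parallel gripper is mounted at the origin on the work surface. World frame = base frame: x ahead of the robot, y to its left, z up, the work surface at z = 0. Lengths are in m, angles in rad, forces in N, time in s.
With the tool pointing down it reaches from about 0.4 to 0.85 m from the base axis. Payload 10.4 kg.
Tool frame: the origin (TCP) lies midway between the tips of the shut fingers; the grasp point (between the pads) lies 19 mm behind it; z points along the fingers, x is the direction in which the jaws open and shut, and the axes are right-handed (so a half turn about z gives the same grasp; the last joint's range is limited). The gripper opens to 85 mm and grips with 20 to 120 N. Pads are 22 mm wide; open, the fingers measure 114 mm over their backs; the gripper's body (76 mm by 85 mm) begins 54 mm behind the grasp point. The pads swing forward as they close: fully open they stand 13 mm farther back than shut.
Start: joints at [1.14, 0.332, -0.065, 1.46, 0.022, 1.35, -0.088], TCP at [0.248, -0.574, 0.231] pointing down, gripper open.
Joint ranges: [-2.6, 2.6], [-0.5, 2.12], [-1.47, 1.34], [0.16, 2.42], [-1.27, 4.41], [0.06, 2.06], [-2.6, 2.6]. Speed limits (rad/s): [2.22, 2.22, 2.79, 2.79, 3.14, 3.14, 3.14].

## Interface

Orientations are given as a unit quaternion [x, y, z, w].
In Python, from workcell import monitor, eyes, ticket, models gives the robot as it stands.
- The arm moves only by the tool servo_tool, never from a script. Its argument "motion" is a list of rows, each a list of 7 numbers: the opening, from 0 (shut) to 1 (fully open), then the shift along the tool's x, y, z in m, then the turn, a rotation vector about the tool's x, y, z in degrees. In form: [[fingers, tx, ty, tz, rx, ry, rz], ...]. A call has 1 to 20 rows; each row is the pose to reach, as a shift and turn from the pose commanded when the call began, along the tool's axes at that moment; what a row does not reach only later rows make up. A row lasts 1/8 s, in which the tool goes at most 62.5 mm and 10.7 degrees, less where a joint would pass 70% of its speed; a pose out of reach is approached as far as the arm can. A call with a gripper value outside its range is refused whole. The fingers move at their own pace and stop on an object; "grip_force" is the grip in N (left out, the last holds). Time passes only in rows, so rows that repeat a pose let the fingers close. It gives the time, the measured TCP pose, the force and the opening at its end, in the units of the state.
- monitor.get_obs(): the state, without advancing time (a new reading comes with each control period).
- eyes.camera(name): name is "scene" or "top" or "wrist"; returns (picture, depth): 400x640x3 uint8, blue, green, red; 400x640 float32, m along the optical axis (not along the pixel's ray), 0 where there is no reading.
- eyes.camera_info(name): a dict with "intrinsics" (3x3 intrinsics, pixels), "k1" (the pictures are not rectified: a ray, as slopes to the right and down, at radius r is drawn at 1 + k1 r^2 times it, then the intrinsics apply), "extrinsics" (4x4, takes a point from world to camera coordinates); the wrist camera has in their place "tool_from_camera" (4x4, takes a point from camera to tool coordinates, whose origin is the TCP and whose axes are the tool frame's). Camera axes: x right, y down, z forward; pixel columns grow to the right and rows downward; lengths in m; the calibration is good to about 2 mm. A picture is of the moment at which its call begins: read the wrist's pose just before it. camera_info takes no time and is no camera call.
- ticket.hand_in(): hands the job in, once; it reports no verdict.
Trained networks look in the newest picture that a camera, given by its name, has taken for a name from the list of things; names that differ only in an ending like _2 or _b are one class to them, and where a whole thing is asked for, a point or a joint stands for the part that bears it (a point fixed in the world has none). Each returns a list of dicts, best first, with "confidence" (0 to 1); they miss things now and then, are a little off and sometimes report something else, mostly with a low value. They report only what shows in the picture. A call takes as long as a camera call.
- models.boxes_of(camera, thing): "point" ([x, y, z] in m, in the coordinates of the camera as it stood for that picture, good to about 4 mm: the middle of the surface that is visible of it).
The state is a dict: "clock": time; "joint_pos": joint angles; "joint_velocities": joint speeds; "tau": joint torques, N m; "position": TCP position; "ee_rot": TCP orientation; "ft_force": force on the tool from outside, world axes, zero at the start; "torque": the same for the moment, N m; "grip_width": opening from 0.0 (shut) to 1.0 (fully open).
Only numpy, scipy, OpenCV 4.12 (cv2) and the standard library are available. Lean on these libraries where they do the work, as an engineer would, in place of code of your own. Each camera call takes 0.05 s, during which the arm holds its last target. There are 200 camera calls.

## Working session

There is one attempt and no reset: what is moved stays moved. The work goes in short steps, Python scripts to look and compute and a tool call to move; the robot and the scene stay as the last step left them, time stands still between calls to the robot, and variables do not carry over. Pictures are saved under pics/ and viewed, about 8 in all and at most 12, crops included, and the job is handed in when it is done.

Besides the shell and the picture viewer there is one more tool, called as name([rows], argument=value, ...), one row to a line, values as JSON. servo_tool: Moves the arm, as the interface text tells. Its arguments: {"type":"object","properties":{"motion":{"type":"array"},"grip_force":{"type":"number"}},"required":["motion"]}

```bash
mkdir -p pics
cat > h.py <<'E'
import numpy as np, cv2
from workcell import monitor, eyes, ticket, models
from scipy.spatial.transform import Rotation as R
def shot(n):
    o=monitor.get_obs(); im,d=eyes.camera(n); i=eyes.camera_info(n)
    if n=="wrist":
        T=np.eye(4); T[:3,:3]=R.from_quat(o["ee_rot"]).as_matrix(); T[:3,3]=o["position"]
        W=T@np.array(i["tool_from_camera"])
    else: W=np.linalg.inv(np.array(i["extrinsics"]))
    return im,d,np.array(i["intrinsics"]),i["k1"],W
def rays(K,k1,uv):
    D=np.array([k1,0,0,0,0.]); return cv2.undistortPoints(np.array(uv,float).reshape(-1,1,2),K,D).reshape(-1,2)
def onplane(K,k1,W,uv,z):
    r=rays(K,k1,uv); d=np.c_[r,np.ones(len(r))]@W[:3,:3].T; s=(z-W[2,3])/d[:,2]
    return W[:3,3]+d*s[:,None]
def bydepth(K,k1,W,uv,dep):
    r=rays(K,k1,uv); p=np.c_[r,np.ones(len(r))]*np.array(dep)[:,None]; return p@W[:3,:3].T+W[:3,3]
E
python3 - <<'E'
from h import *
np.set_printoptions(precision=4,suppress=True)
print(monitor.get_obs())
ims=[]
for n in ("top","scene"):
    im,d,K,k1,W=shot(n); cv2.imwrite(f"pics/{n}0.png",im); print(n,K.tolist(),k1,W[:3,3])
    for t in ["bushing_mid","spare_mid","stand","bore","mat","tray","dish","tub"]:
        for b in models.boxes_of(n,t)[:2]:
            print(n,t,round(b["confidence"],2),(W@np.r_[b["point"],1])[:3])
E
```

```text
{'clock': 0.0, 'joint_pos': array([ 1.1404,  0.3329, -0.0647,  1.4609,  0.0216,  1.3499, -0.0885]), 'joint_velocities': array([-0.0008, -0.0018,  0.    ,  0.0004, -0.0004, -0.0011, -0.0001]), 'tau': array([ -0.0009, -62.5439,   0.0495, -39.1599,   0.0163,   0.0099,
        -0.    ]), 'position': array([ 0.2477, -0.5734,  0.2305]), 'ee_rot': array([ 0.8356, -0.5493, -0.0006, -0.0003]), 'ft_force': array([ 0.6727,  0.2732, -0.8245]), 'torque': array([-0.0081, -0.0314,  0.0224]), 'grip_width': 0.999331140707045}
top [[480.18190163571415, 0.0, 317.8940990337951], [0.0, 480.18190163571415, 197.61770782340335], [0.0, 0.0, 1.0]] -0.10354813354145 [0.4108 0.0238 1.5091]
top bushing_mid 0.7 [ 0.5579 -0.0934  0.0617]
top spare_mid 0.54 [ 0.5633 -0.1821  0.0581]
top stand 0.89 [ 0.5577 -0.1412  0.0357]
top stand 0.16 [ 0.5567 -0.0927  0.0572]
top bore 0.62 [0.5517 0.1623 0.0263]
top mat 0.87 [0.5485 0.1637 0.0279]
top mat 0.19 [0.5581 0.4425 0.0204]
top tray 0.65 [0.579  0.0063 0.0021]
top dish 0.75 [0.7218 0.0329 0.0171]
top tub 0.76 [ 0.7544 -0.1552  0.0669]
scene [[464.63617215649697, 0.0, 315.05831399849046], [0.0, 464.63617215649697, 196.86592234460642], [0.0, 0.0, 1.0]] -0.12192479859922142 [1.4549 0.525  1.342 ]
scene bushing_mid 0.65 [0.5507 0.1648 0.0425]
scene bushing_mid 0.51 [ 0.5668 -0.0926  0.0587]
scene stand 0.88 [ 0.5779 -0.1335  0.0303]
scene stand 0.73 [ 0.7576 -0.1481  0.07  ]
scene bore 0.61 [0.5557 0.1618 0.0422]
scene mat 0.58 [0.5503 0.1641 0.0421]
scene tray 0.89 [0.6019 0.0259 0.0067]
scene tray 0.66 [ 0.5645 -0.1726  0.0578]
scene dish 0.9 [0.7153 0.0346 0.0271]
scene tub 0.82 [ 0.7575 -0.1496  0.0704]
scene tub 0.53 [ 0.5647 -0.1743  0.0568]
```

View pics/top0.png

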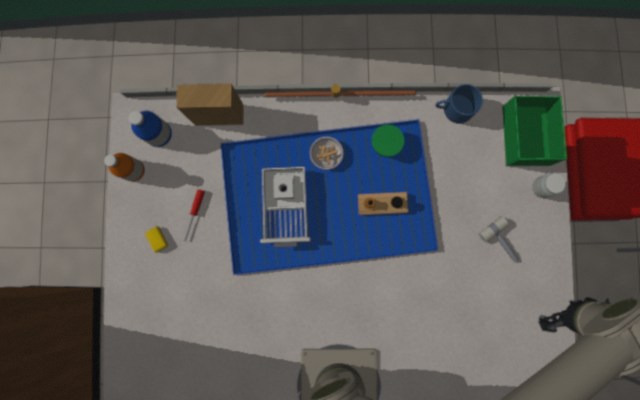

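View pics/scene0.png

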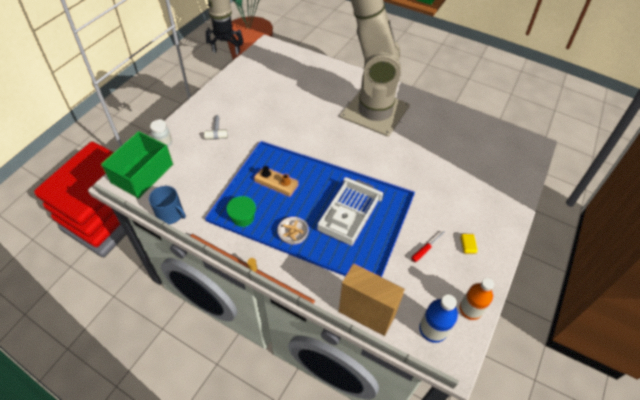

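```bash
cat >> h.py <<'E'
np.set_printoptions(precision=4,suppress=True)
def move(p,yaw_deg):
    "tool-frame shift (mm) and rotvec (deg) to world TCP p, tool down with tool x at yaw"
    o=monitor.get_obs(); r=R.from_quat(o["ee_rot"]); y=np.radians(yaw_deg)
    g=R.from_matrix(np.array([[np.cos(y),np.sin(y),0],[np.sin(y),-np.cos(y),0],[0,0,-1]]))
    print("shift mm",r.inv().apply(np.array(p)-o["position"])*1e3,"rot",(r.inv()*g).as_rotvec(degrees=True))
E
python3 - <<'E'
from h import *
i=eyes.camera_info("wrist");print(i)
move([0.54,-0.11,0.25],-6)
im,d,K,k1,W=shot("top")
print(onplane(K,k1,W,[[370,203]],.07),onplane(K,k1,W,[[397,202]],.07),onplane(K,k1,W,[[283,187]],.06))
for u,v in [(283,187),(290,187),(283,180),(277,194),(291,178),(275,181)]: print(bydepth(K,k1,W,[[u,v]],[d[v,u]]))
E
```

```text
{'intrinsics': array([[316.5808,   0.    , 319.6666],
       [  0.    , 316.5808, 196.1779],
       [  0.    ,   0.    ,   1.    ]]), 'k1': -0.004651639677228006, 'tool_from_camera': array([[ 1.    ,  0.0007, -0.    ,  0.0004],
       [-0.0007,  0.9612,  0.2758, -0.0699],
       [ 0.0002, -0.2758,  0.9612, -0.1426],
       [ 0.    ,  0.    ,  0.    ,  1.    ]])}
shift mm [-309.8461 -452.0571  -18.6604] rot [ -0.0003  -0.0038 -60.6325]
[[ 0.5566 -0.0991  0.07  ]] [[ 0.5589 -0.1805  0.07  ]] [[0.6091 0.1642 0.06  ]]
[[0.6123 0.1664 0.0365]]
[[0.6069 0.1416 0.074 ]]
[[0.6287 0.163  0.0729]]
[[0.5861 0.181  0.0731]]
[[0.6354 0.1391 0.0678]]
[[0.6262 0.1876 0.0706]]
```

servo_tool([
  [1,-35,-50,-2,0,0,-6],
  [1,-0.05,-0.07,-0.003,0,0,-9],
  [1,-0.09,-0.13,-0.006,0,0,-18],
  [1,-0.13,-0.19,-0.01,0,0,-27],
  [1,-0.17,-0.25,-0.014,0,0,-36],
  [1,-0.21,-0.31,-0.018,0,0,-45],
  [1,-0.25,-0.37,-0.018,0,0,-54],
  [1,-0.29,-0.43,-0.018,0,0,-60.6],
  [1,-0.31,-0.452,-0.018,0,0,-60.6],
  [1,-0.31,-0.452,-0.018,0,0,-60.6],
  [1,-0.31,-0.452,-0.018,0,0,-60.6],
])

```text
clock: 2.33
position: [0.5406, -0.1077, 0.2493]
ee_rot: [0.999, -0.051, 0.0, -0.0]
ft_force: [-0.1, -0.6, 0.1]
grip_width: 1.0
```

The first row of that call had a slip: I wrote its shift in mm instead of m. The per-row limit held it to about 62 mm in roughly the right direction, and the arm ended where I meant it to. Next I'll look with the wrist camera.

Run:
```python
from h import *
im,d,K,k1,W=shot("wrist"); cv2.imwrite("pics/w1.png",im); np.save("w1d.npy",d)
for t in ["bushing_mid","spare_mid","stand"]:
    for b in models.boxes_of("wrist",t)[:2]: print(t,round(b["confidence"],2),(W@np.r_[b["point"],1])[:3])
# points at heights by depth: neck tops (z 0.062-0.078), stand top
v,u=np.mgrid[0:400,0:640]; u=u[d>0];v=v[d>0]; P=bydepth(K,k1,W,np.c_[u,v],d[v,u])
m=(P[:,2]>.062)&(P[:,2]<.078)&(abs(P[:,0]-.557)<.05)&(P[:,1]<-.05)&(P[:,1]>-.25)
for c in (-.095,-.18):
    k=m&(abs(P[:,1]-c)<.035); q=P[k]
    print(c,k.sum(),"median",np.median(q,0),"circle",cv2.minEnclosingCircle(q[:,:2].astype(np.float32)),"px",np.median(u[k]),np.median(v[k]))
m=(P[:,2]>.027)&(P[:,2]<.037)&(abs(P[:,0]-.557)<.06)&(P[:,1]<-.03)&(P[:,1]>-.25)
print("stand",m.sum(),np.median(P[m,2]),cv2.minAreaRect(P[m,:2].astype(np.float32)))
```

```text
bushing_mid 0.63 [ 0.5582 -0.0971  0.0671]
spare_mid 0.63 [ 0.5659 -0.1769  0.0617]
-0.095 516 median [ 0.5597 -0.0999  0.0702] circle ((0.5597608089447021, -0.10057098418474197), 0.013257884420454502) px 337.0 166.0
-0.18 458 median [ 0.5629 -0.1828  0.0702] circle ((0.563269853591919, -0.18439050018787384), 0.01355010736733675) px 347.0 240.0
stand 4641 0.03216248601801741 ((0.5614181756973267, -0.14278951287269592), (0.06214865297079086, 0.15055255591869354), 2.244724750518799)
```

View pics/w1.png

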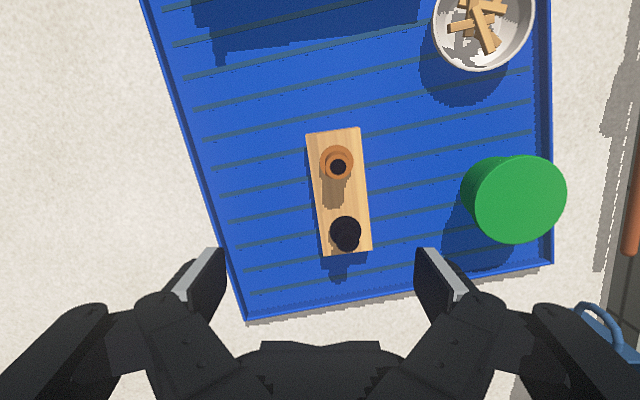

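The wrist picture shows the bronze bushing at (337,166), the black sleeve at (347,240) and the stand lengthways between them. The tub at (515,200) and dish at (485,30) are clear. The measured spacing of 84 mm and top at 70 mm match the given sizes.

Run:
```python
from h import *
move([0.5597,-0.1005,0.130],2.4); move([0.5597,-0.1005,0.0445],2.4)
```

```text
shift mm [ 19.007  -13.291  119.2876] rot [ 0.0433  0.009  -8.5641]
shift mm [ 19.0157 -13.3565 204.7876] rot [ 0.0433  0.009  -8.5641]
```

Run:
```python
from h import *
o=monitor.get_obs(); print(o["clock"],o["position"],o["ee_rot"],o["joint_velocities"])
im,d,K,k1,W=shot("wrist")
v,u=np.mgrid[0:400,0:640]; u=u[d>0];v=v[d>0]; P=bydepth(K,k1,W,np.c_[u,v],d[v,u])
k=(P[:,2]>.062)&(P[:,2]<.078)&(abs(P[:,0]-.557)<.04)&(abs(P[:,1]+.1)<.035); print(cv2.minEnclosingCircle(P[k,:2].astype(np.float32)))
o=monitor.get_obs(); print(o["clock"],o["position"],o["joint_velocities"])
move([0.5597,-0.1005,0.130],2.4)
```

```text
2.525 [ 0.5394 -0.1116  0.2493] [ 0.9986 -0.0538 -0.0001  0.0004] [ 0.005  -0.0013 -0.0033 -0.0006 -0.0006 -0.0013 -0.002 ]
((0.5595495104789734, -0.10065474361181259), 0.013258502818644047)
2.575 [ 0.5394 -0.1115  0.2493] [-0.0023 -0.0005 -0.0058 -0.0013 -0.0012 -0.0006 -0.0014]
shift mm [ 19.0191 -13.192  119.2932] rot [ 0.0359  0.0088 -8.5669]
```

servo_tool([
  [1,0.012,-0.008,0.05,0,0,-4],
  [1,0.019,-0.0132,0.1,0,0,-8.5],
  [1,0.019,-0.0132,0.119,0,0,-8.5],
  [1,0.019,-0.0132,0.119,0,0,-8.5],
  [1,0.019,-0.0132,0.119,0,0,-8.5],
])

```text
clock: 3.2
position: [0.5611, -0.0994, 0.1324]
ee_rot: [1.0, 0.021, 0.001, 0.0]
ft_force: [-0.7, -0.5, 1.2]
grip_width: 0.995
```

Run:
```python
from h import *
move([0.5597,-0.1005,0.0445],2.4)
```

```text
shift mm [-1.6762  0.9146 87.9066] rot [ 0.0576 -0.1547 -0.035 ]
```

servo_tool([
  [1,-0.001,0.0006,0.03,0,0,0],
  [1,-0.001,0.0006,0.06,0,0,0],
  [1,-0.001,0.0006,0.08,0,0,0],
  [1,-0.001,0.0006,0.0865,0,0,0],
  [1,-0.001,0.0006,0.0865,0,0,0],
  [1,-0.001,0.0006,0.0865,0,0,0],
])

```text
clock: 3.95
position: [0.56, -0.0995, 0.045]
ee_rot: [1.0, 0.021, 0.001, 0.0]
ft_force: [0.2, 0.1, -1.0]
grip_width: 1.0
```

Run:
```python
from h import *
im,d,K,k1,W=shot("wrist"); cv2.imwrite("pics/w2.png",im)
move([0.5597,-0.1005,0.0445],2.4)
```

```text
shift mm [-0.2496  0.9587  0.3445] rot [ 0.0281 -0.091   0.0584]
```

View pics/w2.png

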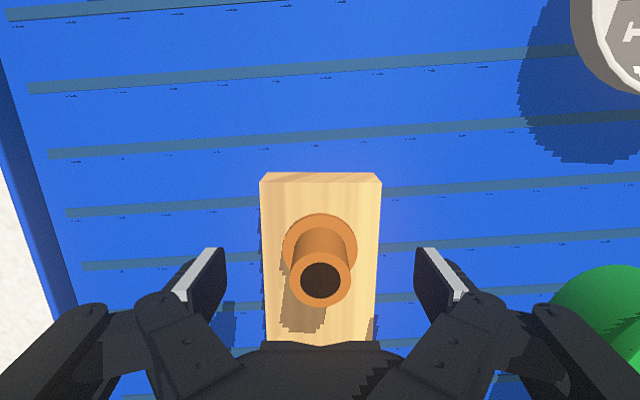

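The bushing's neck is centred at (320,280), between the open jaws at (200,270) and (440,270). I'm closing on it.

servo_tool([
  [0.6,0,0.0009,0,0,0,0],
  [0.2,0,0.0009,0,0,0,0],
  [0,0,0.0009,0,0,0,0],
  [0,0,0.0009,0,0,0,0],
  [0,0,0.0009,0,0,0,0],
  [0,0,0.0009,0,0,0,0],
  [0,0,0.0009,0,0,0,0],
  [0,0,0.0009,0,0,0,0],
], grip_force=80)

```text
clock: 5.0
position: [0.5594, -0.1003, 0.0441]
ee_rot: [1.0, 0.022, 0.0, 0.0]
ft_force: [-1.3, -0.7, 6.2]
grip_width: 0.277
```

servo_tool([
  [0,0,0,-0.01,0,0,0],
  [0,0,0,-0.03,0,0,0],
  [0,0,0,-0.06,0,0,0],
  [0,0,0,-0.1,0,0,0],
  [0,0,0,-0.125,0,0,0],
  [0,0,0,-0.125,0,0,0],
  [0,0.01,-0.03,-0.125,0,0,0],
  [0,0.025,-0.08,-0.125,0,0,0],
  [0,0.04,-0.13,-0.125,0,0,0],
  [0,0.055,-0.18,-0.125,0,0,0],
  [0,0.057,-0.2,-0.125,0,0,0],
  [0,0.057,-0.2,-0.125,0,0,0],
  [0,0.057,-0.2,-0.125,0,0,0],
  [0,0.057,-0.2,-0.125,0,0,0],
])

```text
clock: 6.75
position: [0.6077, 0.0999, 0.1687]
ee_rot: [1.0, 0.02, -0.0, 0.0]
ft_force: [-0.6, 0.4, -1.9]
grip_width: 0.278
```

Run:
```python
from h import *
im,d,K,k1,W=shot("wrist"); cv2.imwrite("pics/w3.png",im); np.savez("w3.npz",d=d,W=W,im=im)
print(W[:3,3],monitor.get_obs()["grip_width"],monitor.get_obs()["ft_force"])
for t in ["bore","bushing_mid"]:
    for b in models.boxes_of("wrist",t)[:2]: print(t,round(b["confidence"],2),b["point"],(W@np.r_[b["point"],1])[:3])
v,u=np.mgrid[0:400,0:640]; u=u[d>0];v=v[d>0]; P=bydepth(K,k1,W,np.c_[u,v],d[v,u])
m=(P[:,2]>.068)&(P[:,2]<.08)&(abs(P[:,0]-.609)<.06)&(abs(P[:,1]-.164)<.06)
print(m.sum(),np.median(P[m],0),cv2.minAreaRect(P[m,:2].astype(np.float32)))
```

```text
[0.6055 0.1693 0.3113] 0.2765395765079759 [-1.0397 -0.2868 -1.8664]
bore 0.66 [-0.0522, -0.081, 0.2696] [0.5526 0.1708 0.0299]
bore 0.31 [-0.0019, 0.0274, 0.1331] [0.6059 0.1063 0.1909]
bushing_mid 0.56 [0.0021, 0.0298, 0.1328] [0.61   0.1042 0.1918]
5678 [0.6068 0.1647 0.074 ] ((0.6069104671478271, 0.16236208379268646), (0.058197762817144394, 0.05809959024190903), 2.018993377685547)
```

View pics/w3.png

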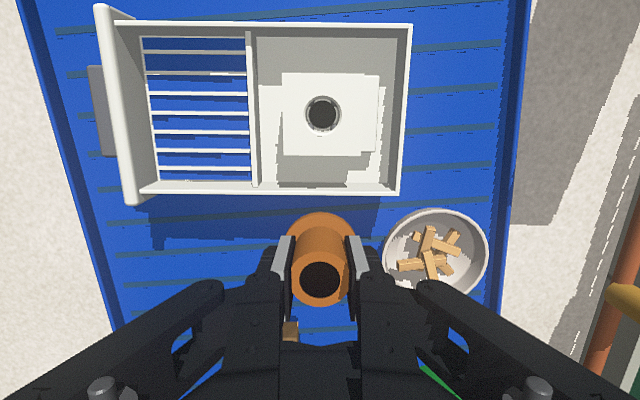

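The drawer's bore is at (322,113) in its white boss, and the bushing is held at about (320,260). The dish at (435,250) is clear. Next I'll fit the bore circle and the bushing's axis in the hand.

Run:
```python
from h import *
from scipy.optimize import least_squares
z=np.load("w3.npz"); d,W,im=z["d"],z["W"],z["im"]; i=eyes.camera_info("wrist"); K=np.array(i["intrinsics"]);k1=i["k1"]
g=cv2.cvtColor(im,cv2.COLOR_BGR2GRAY)
# radial profile around bore
print(g[113,296:350]); print(g[88:140,322])
for th in (90,120,150,180,200):
    n,l,s,c=cv2.connectedComponentsWithStats(((g<th)&(np.hypot(*(np.mgrid[0:400,0:640]-np.array([113,322])[:,None,None]))<30)).astype(np.uint8))
    k=l[113,322]; cn=cv2.findContours((l==k).astype(np.uint8),cv2.RETR_EXTERNAL,cv2.CHAIN_APPROX_NONE)[0][0][:,0].astype(float)
    p=onplane(K,k1,W,cn,.074)[:,:2]
    r=least_squares(lambda a:np.hypot(*(p-a[:2]).T)-a[2],[.607,.163,.013],loss="soft_l1",f_scale=.0005)
    print(th,s[k],c[k],r.x,"rms",np.sqrt(np.mean((np.hypot(*(p-r.x[:2]).T)-r.x[2])**2)))
o=monitor.get_obs(); T=np.linalg.inv(np.array(i["tool_from_camera"])@np.linalg.inv(W)); 
v,u=np.mgrid[200:312,275:365]; u=u.ravel();v=v.ravel(); P=bydepth(K,k1,W,np.c_[u,v],d[v,u])
o2=(P-T[:3,3])@T[:3,:3]  # tool coords
hsv=cv2.cvtColor(im,cv2.COLOR_BGR2HSV)[v,u]; br=(hsv[:,0]<20)&(hsv[:,1]>120)
print("tool pos",T[:3,3],"hist z", np.histogram(o2[br,2],bins=np.arange(-.04,.02,.002)))
np.savez("b3.npz",q=o2,br=br,u=u,v=v)
```

```text
[238 239 239 238 239 239 242 229 226 153 116 172 147  78  57  68  70  73
  72  69  65  72  66  73  64  70  73  69  71  68  72  67  71  70  67  70
  70  74  66  51 175 154 111 136 184 186 241 241 240 239 238 239 240 240]
[238 239 239 239 240 243 240 185 125 130 137 174 130  59  64  69  70  63
  66  73  64  66  65  68  68  73  66  67  70  70  72  64  67  70  69  71
  70  67  61  56 113 179 144 155 240 249 254 249 235 239 239 239]
90 [309 101  28  27 609] [321.9967 113.5452] [0.6069 0.1636 0.0096] rms 0.0007216422955065229
120 [308  99  32  31 687] [322.5983 113.7031] [0.6079 0.1636 0.0105] rms 0.0009943034790819679
150 [306  96  34  35 873] [322.4754 112.8981] [0.6073 0.1642 0.012 ] rms 0.0006529738783096772
180 [ 305   96   36   36 1006] [322.4742 113.1809] [0.6072 0.1639 0.0125] rms 0.0003602378850220614
200 [ 305   95   37   37 1053] [322.4948 113.1738] [0.6073 0.1639 0.0127] rms 0.0003992264969742473
tool pos [0.6077 0.0999 0.1687] hist z (array([  0,   0,   0,   2,   0,   0, 708, 889, 106, 109, 108,  90,  93,
        84,  99,  72,  85,  74,  66,  82, 424, 510,  63,   6,   0,   0,
         0,   0,   0]), array([-0.04 , -0.038, -0.036, -0.034, -0.032, -0.03 , -0.028, -0.026,
       -0.024, -0.022, -0.02 , -0.018, -0.016, -0.014, -0.012, -0.01 ,
       -0.008, -0.006, -0.004, -0.002,  0.   ,  0.002,  0.004,  0.006,
        0.008,  0.01 ,  0.012,  0.014,  0.016,  0.018]))
```

Run:
```python
from h import *
from scipy.optimize import least_squares
z=np.load("b3.npz"); q,br,u,v=z["q"],z["br"],z["u"],z["v"]
def fit(p,r): 
    return least_squares(lambda a:np.hypot(*(p-a[:2]).T)-r,p.mean(0),loss="soft_l1",f_scale=.0005).x
m=br&(q[:,2]>-.0285)&(q[:,2]<-.0235); p=q[m]
mec=cv2.minEnclosingCircle(p[:,:2].astype(np.float32)); print("top",m.sum(),mec,np.median(p[:,2]))
A=np.c_[p[:,:2],np.ones(len(p))]; print("top plane slope",np.linalg.lstsq(A,p[:,2],rcond=None)[0])
h=cv2.convexHull(p[:,:2].astype(np.float32))[:,0].astype(float); print("fit top r13",fit(h,.013))
m=br&(q[:,2]>-.0005)&(q[:,2]<.0045); p=q[m]
print("sh",m.sum(),np.median(p[:,2]),"x",p[:,0].min(),p[:,0].max(),"y",p[:,1].min(),p[:,1].max())
A=np.c_[p[:,:2],np.ones(len(p))]; print("sh plane slope",np.linalg.lstsq(A,p[:,2],rcond=None)[0])
# far edge of the shoulder: top-most pixel per column
e=np.array([p[u[m]==c][np.argmin(v[m][u[m]==c])] for c in np.unique(u[m])]); print("fit shoulder r19",fit(e[:,:2],.019),len(e))
# neck wall: r13 cylinder at heights
for a,b in((-.022,-.012),(-.012,-.003)):
    k=br&(q[:,2]>a)&(q[:,2]<b); print("neck",a,fit(q[k][:,:2],.013))
move([0.6073,0.1639,0.1687],2.0)
```

```text
top 1628 ((-0.000781921437010169, -0.0001979946537176147), 0.013964151963591576) -0.0258915903914612
top plane slope [-0.0125 -0.0137 -0.0259]
fit top r13 [ 0.0002 -0.0002]
sh 970 0.002085568359226048 x -0.016228373017716447 0.017201371440606322 y -0.019048145533531426 -0.0050024496226374485
sh plane slope [-0.0097 -0.0632  0.0012]
fit shoulder r19 [0.0005 0.0002] 69
neck -0.022 [0.0002 0.0001]
neck -0.012 [0.0003 0.0001]
shift mm [  2.2674 -63.004    0.1331] rot [ 0.0269 -0.0079  0.3856]
```

servo_tool([
  [0,0.001,-0.03,0,0,0,0],
  [0,0.002,-0.063,0,0,0,0],
  [0,0.002,-0.063,0.02,0,0,0],
  [0,0.002,-0.063,0.045,0,0,0],
  [0,0.002,-0.063,0.045,0,0,0],
  [0,0.002,-0.063,0.045,0,0,0],
  [0,0.002,-0.063,0.045,0,0,0],
])

```text
clock: 7.78
position: [0.6075, 0.1648, 0.1249]
ee_rot: [1.0, 0.021, 0.001, -0.0]
ft_force: [0.4, -0.3, -2.2]
grip_width: 0.277
```

Run:
```python
from h import *
im,d,K,k1,W=shot("wrist"); cv2.imwrite("pics/w4.png",im)
o=monitor.get_obs();print(o["position"],o["ft_force"])
move([0.607,0.164,0.097],2.0)
```

```text
[0.6074 0.1649 0.1248] [ 0.0357  0.0995 -1.4802]
shift mm [-0.4837  0.8678 27.8195] rot [-0.0068 -0.0863  0.4423]
```

View pics/w4.png

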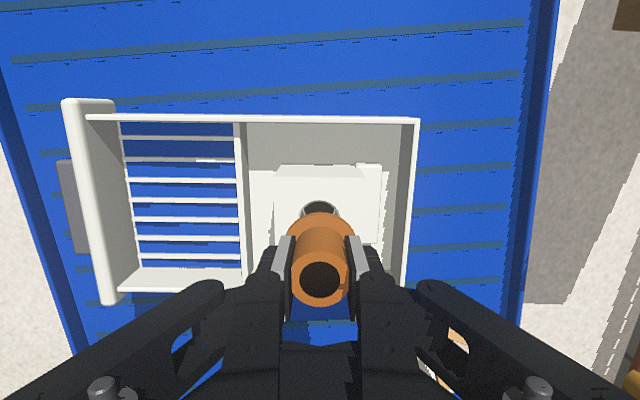

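The bushing is lined up. The bore's far edge shows at (320,205), just past the shoulder. I'll lower the spigot slowly into the mouth.

servo_tool([
  [0,-0.0005,0.0009,0.01,0,0,0],
  [0,-0.0005,0.0009,0.018,0,0,0],
  [0,-0.0005,0.0009,0.024,0,0,0],
  [0,-0.0005,0.0009,0.028,0,0,0],
  [0,-0.0005,0.0009,0.028,0,0,0],
  [0,-0.0005,0.0009,0.028,0,0,0],
  [0,-0.0005,0.0009,0.028,0,0,0],
])

```text
clock: 8.7
position: [0.6066, 0.1641, 0.0961]
ee_rot: [1.0, 0.021, 0.0, -0.0]
ft_force: [0.5, -1.3, -1.3]
grip_width: 0.277
```

Run:
```python
from h import *
o=monitor.get_obs();print(o["position"],o["ft_force"],o["torque"])
move([0.607,0.164,0.092],2.0)
```

```text
[0.6066 0.1641 0.0961] [ 0.4717 -1.2597 -1.3318] [0.0184 0.0027 0.0002]
shift mm [0.3984 0.0747 4.1041] rot [ 0.0002 -0.0302  0.4626]
```

servo_tool([
  [0,0.0003,0,0.001,0,0,0],
  [0,0.0003,0,0.002,0,0,0],
  [0,0.0003,0,0.003,0,0,0],
  [0,0.0003,0,0.004,0,0,0],
  [0,0.0003,0,0.005,0,0,0],
  [0,0.0003,0,0.006,0,0,0],
  [0,0.0003,0,0.006,0,0,0],
  [0,0.0003,0,0.006,0,0,0],
])

```text
clock: 9.7
position: [0.6067, 0.1637, 0.0898]
ee_rot: [1.0, 0.021, -0.0, 0.0]
ft_force: [-1.1, -1.7, 0.3]
grip_width: 0.281
```

servo_tool([
  [0,0,0,0.001,0,0,0],
  [0,0,0,0.002,0,0,0],
  [0,0,0,0.003,0,0,0],
  [0,0,0,0.004,0,0,0],
  [0,0,0,0.005,0,0,0],
  [0,0,0,0.005,0,0,0],
])

```text
clock: 10.45
position: [0.6069, 0.1636, 0.0849]
ee_rot: [1.0, 0.021, 0.0, 0.0]
ft_force: [-1.2, -5.1, 3.1]
grip_width: 0.279
```

servo_tool([
  [0,0,0.0005,0.001,0,0,0],
  [0,0,0.0005,0.002,0,0,0],
  [0,0,0.0005,0.003,0,0,0],
  [0,0,0.0005,0.003,0,0,0],
])

```text
clock: 10.95
position: [0.607, 0.1635, 0.082]
ee_rot: [1.0, 0.021, 0.0, 0.0]
ft_force: [-0.4, -4.6, 4.5]
grip_width: 0.278
```

servo_tool([
  [0,0,0.0005,0.001,0,0,0],
  [0,0,0.0005,0.002,0,0,0],
  [0,0,0.0005,0.003,0,0,0],
  [0,0,0.0005,0.003,0,0,0],
])

```text
clock: 11.45
position: [0.6069, 0.1635, 0.0792]
ee_rot: [1.0, 0.022, 0.0, -0.0]
ft_force: [-2.0, -4.0, 7.6]
grip_width: 0.28
```

servo_tool([
  [0,0.0002,0.0005,0.001,0,0,0],
  [0,0.0002,0.0005,0.002,0,0,0],
  [0,0.0002,0.0005,0.003,0,0,0],
  [0,0.0002,0.0005,0.003,0,0,0],
])

```text
clock: 11.95
position: [0.6071, 0.1634, 0.0764]
ee_rot: [1.0, 0.022, 0.0, -0.0]
ft_force: [-2.7, -2.8, 8.9]
grip_width: 0.278
```

servo_tool([
  [0,0,0.0003,0.001,0,0,0],
  [0,0,0.0003,0.002,0,0,0],
  [0,0,0.0003,0.002,0,0,0],
])

```text
clock: 12.32
position: [0.6072, 0.1633, 0.0746]
ee_rot: [1.0, 0.022, 0.0, -0.001]
ft_force: [-2.7, -2.6, 9.2]
grip_width: 0.278
```

Run:
```python
from h import *
im,d,K,k1,W=shot("wrist"); cv2.imwrite("pics/w5.png",im[60:400,120:520])
o=monitor.get_obs();print(o["position"],o["ft_force"])
v,u=np.mgrid[0:400,0:640]; u=u[d>0];v=v[d>0]; P=bydepth(K,k1,W,np.c_[u,v],d[v,u]); hsv=cv2.cvtColor(im,cv2.COLOR_BGR2HSV)[v,u]
br=(hsv[:,0]<20)&(hsv[:,1]>120); r=np.hypot(P[:,0]-.607,P[:,1]-.164)
b=~br&(P[:,2]>.055)&(P[:,2]<.08)&(abs(P[:,0]-.607)<.026)&(P[:,1]-.164<.026)&(r>.021)&(P[:,1]>.164)
print("boss z",b.sum(),np.percentile(P[b,2],[10,50,90]))
s=br&(r>.014)&(r<.018)&(P[:,1]>.17); print("shoulder top z",s.sum(),np.percentile(P[s,2],[10,50,90]))
t=br&(r<.0135)&(P[:,2]>.09); print("neck top z",np.median(P[t,2]))
```

```text
[0.6072 0.1633 0.0747] [-2.6513 -2.6492  9.2937]
boss z 2504 [0.0677 0.0685 0.0692]
shoulder top z 581 [0.0715 0.0725 0.0733]
neck top z 0.10036187955740025
```

View pics/w5.png

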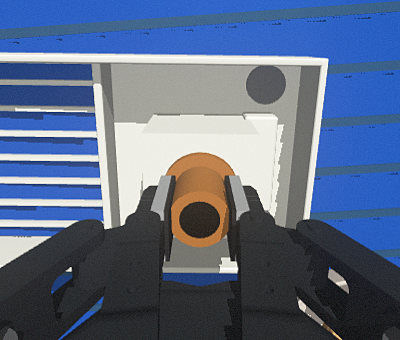

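The shoulder top now measures 4.0 mm above the boss, which is its own thickness, so it is at or very near home. A further small push will show whether the force climbs at the feet's 2 N/mm.

servo_tool([
  [0,0,0.0002,0.001,0,0,0],
  [0,0,0.0002,0.002,0,0,0],
  [0,0,0.0002,0.002,0,0,0],
])

```text
clock: 12.75
position: [0.6072, 0.1633, 0.073]
ee_rot: [1.0, 0.022, 0.001, -0.001]
ft_force: [-3.3, -2.8, 13.2]
grip_width: 0.28
```

servo_tool([
  [0,0.0002,0.0002,0.001,0,0,0],
  [0,0.0002,0.0002,0.002,0,0,0],
  [0,0.0002,0.0002,0.002,0,0,0],
])

```text
clock: 13.12
position: [0.6072, 0.1633, 0.0713]
ee_rot: [1.0, 0.022, 0.0, -0.001]
ft_force: [-6.1, -3.3, 16.4]
grip_width: 0.278
```

Run:
```python
from h import *
im,d,K,k1,W=shot("wrist")
o=monitor.get_obs();print(o["position"],o["ft_force"])
v,u=np.mgrid[0:400,0:640]; u=u[d>0];v=v[d>0]; P=bydepth(K,k1,W,np.c_[u,v],d[v,u]); hsv=cv2.cvtColor(im,cv2.COLOR_BGR2HSV)[v,u]
br=(hsv[:,0]<20)&(hsv[:,1]>120); r=np.hypot(P[:,0]-.607,P[:,1]-.164)
b=~br&(P[:,2]>.055)&(P[:,2]<.08)&(abs(P[:,0]-.607)<.026)&(P[:,1]-.164<.026)&(r>.021)&(P[:,1]>.164)
print("boss z",np.percentile(P[b,2],[10,50,90]))
s=br&(r>.014)&(r<.018)&(P[:,1]>.17); print("shoulder top z",np.percentile(P[s,2],[10,50,90]))
```

```text
[0.6072 0.1633 0.0713] [-7.0336 -2.788  16.2795]
boss z [0.0645 0.0652 0.066 ]
shoulder top z [0.0682 0.0692 0.07  ]
```

The force is climbing steadily at about 2 N/mm and the shoulder still measures 4.0 mm above the boss, so it has bottomed. I'll ease up until the push is nearly gone, then let go.

servo_tool([
  [0,-0.0003,0,-0.002,0,0,0],
  [0,-0.0004,0,-0.004,0,0,0],
  [0,-0.0004,0,-0.006,0,0,0],
  [0,-0.0004,0,-0.0075,0,0,0],
  [0,-0.0004,0,-0.0075,0,0,0],
  [0,-0.0004,0,-0.0075,0,0,0],
])

```text
clock: 13.92
position: [0.6071, 0.1631, 0.0776]
ee_rot: [1.0, 0.022, 0.001, -0.001]
ft_force: [2.4, 2.6, 4.0]
grip_width: 0.279
```

servo_tool([
  [0.6,0,0,0,0,0,0],
  [0.6,0,0,0,0,0,0],
  [0.6,0,0,0,0,0,0],
  [0.6,0,0,0,0,0,0],
  [0.6,0,0,-0.01,0,0,0],
  [0.6,0,0,-0.04,0,0,0],
  [0.6,0,0,-0.09,0,0,0],
  [1,0,0.02,-0.14,0,0,0],
  [1,0,0.06,-0.14,0,0,0],
  [1,0,0.06,-0.14,0,0,0],
  [1,0,0.06,-0.14,0,0,0],
  [1,0,0.06,-0.14,0,0,0],
])

```text
clock: 15.42
position: [0.609, 0.1032, 0.2173]
ee_rot: [1.0, 0.022, -0.0, -0.0]
ft_force: [0.4, -0.1, 0.0]
grip_width: 0.999
```

Run:
```python
from h import *
im,d,K,k1,W=shot("wrist"); cv2.imwrite("pics/w6.png",im)
o=monitor.get_obs();print(o["clock"],o["position"],o["ft_force"],o["grip_width"])
v,u=np.mgrid[0:400,0:640]; u=u[d>0];v=v[d>0]; P=bydepth(K,k1,W,np.c_[u,v],d[v,u]); hsv=cv2.cvtColor(im,cv2.COLOR_BGR2HSV)[v,u]
br=(hsv[:,0]<20)&(hsv[:,1]>120); r=np.hypot(P[:,0]-.607,P[:,1]-.164)
b=~br&(P[:,2]>.055)&(P[:,2]<.08)&(abs(P[:,0]-.607)<.026)&(abs(P[:,1]-.164)<.026)&(r>.021)
print("boss z",b.sum(),np.percentile(P[b,2],[10,50,90]))
s=br&(r>.0145)&(r<.018)&(P[:,2]<.085)
for n,k in (("+x",P[:,0]>.617),("-x",P[:,0]<.597),("+y",P[:,1]>.174),("-y",P[:,1]<.154)): 
    if (s&k).sum(): print("shoulder",n,(s&k).sum(),np.median(P[s&k,2]))
t=br&(r<.016)&(P[:,2]>.098); print("neck top",np.median(P[t,2]),cv2.minEnclosingCircle(P[t,:2].astype(np.float32)))
im,d,K,k1,W=shot("top")
for b in models.boxes_of("top","spare_mid")[:2]: print(b["confidence"],(W@np.r_[b["point"],1])[:3])
```

```text
15.475 [0.609  0.1032 0.2172] [-0.8854  0.0786 -0.4381] 1.0055661021554905
boss z 1757 [0.0725 0.0734 0.0743]
shoulder +x 100 0.0773556408700985
shoulder -x 124 0.07805781585478863
shoulder +y 116 0.07758136212327058
shoulder -y 64 0.07796797166190772
neck top 0.1057481526017029 ((0.6083464026451111, 0.162795290350914), 0.013028574176132679)
0.28 [0.5586 0.4443 0.0215]
```

View pics/w6.png

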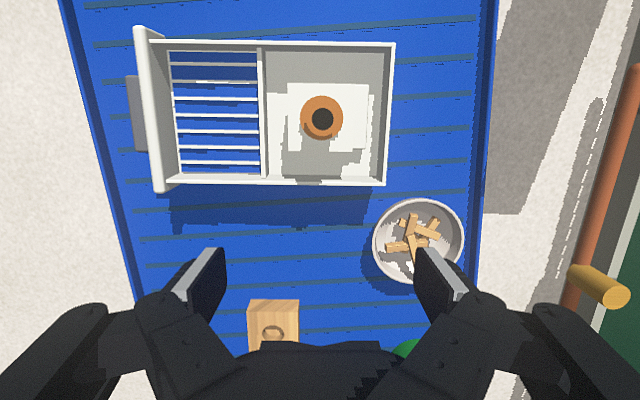

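The bushing stands in the boss at (322,118), with the stand's empty hole at (272,330) and the dish undisturbed. I'll check its tilt once more from the same view before handing in.

Run:
```python
from h import *
from scipy.optimize import least_squares
im,d,K,k1,W=shot("wrist")
v,u=np.mgrid[0:400,0:640]; u=u[d>0];v=v[d>0]; P=bydepth(K,k1,W,np.c_[u,v],d[v,u]); hsv=cv2.cvtColor(im,cv2.COLOR_BGR2HSV)[v,u]
br=(hsv[:,0]<20)&(hsv[:,1]>120); r=np.hypot(P[:,0]-.607,P[:,1]-.164); c=P-np.array([.6075,.1637,0])
def pl(k,n,z):
    f=least_squares(lambda a:c[k,0]*a[0]+c[k,1]*a[1]+a[2]-c[k,2],[0,0,z],loss="soft_l1",f_scale=.0007); J=f.jac; print(n,k.sum(),f.x); return f.x
b=pl(~br&(abs(c[:,0])<.026)&(abs(c[:,1])<.026)&(r>.021)&(abs(P[:,2]-.0735)<.003),"boss",.0735)
s=pl(br&(r>.0148)&(r<.018)&(abs(P[:,2]-.0777)<.003),"shoulder",.0777)
t=br&(abs(P[:,2]-.1057)<.003)&(r<.02); pl(t,"neck top",.1057); h=cv2.convexHull(P[t,:2].astype(np.float32))[:,0]
print("diff",s-b,"neck circle",least_squares(lambda a:np.hypot(*(h-a).T)-.013,[.607,.164],loss="soft_l1",f_scale=.0005).x)
e=P[br&(abs(P[:,2]-.0777)<.003)&(r<.024)]; h=cv2.convexHull(e[:,:2].astype(np.float32))[:,0]
print("shoulder circle",least_squares(lambda a:np.hypot(*(h-a).T)-.019,[.607,.164],loss="soft_l1",f_scale=.0005).x)
```

```text
boss 1768 [-0.0028 -0.0006  0.0734]
shoulder 319 [-0.025  -0.0043  0.0778]
neck top 516 [-0.0215 -0.0121  0.1058]
diff [-0.0222 -0.0037  0.0044] neck circle [0.6083 0.1627]
shoulder circle [0.6075 0.1628]
```

```bash
python3 -c "
from h import *
print(ticket.hand_in())"
```

```text
the job is handed in; nothing more can be done
None
```

I took the bronze bushing out of the stand, pressed it narrow end down into the drawer's bore until the shoulder bottomed, let go and backed off. The job was handed in at about 15.6 s on the clock, and no verdict was reported.

**Pressing home:** The push climbed at about 2 N/mm at the end of the stroke, the stiffness of the feet. The largest push I saw was about 18 N, with the drawer down about 8.8 mm (limit 11.5 mm). The shoulder top measured 4.0 mm above the boss, which is its own thickness.

**After release:**

| Check | Measured | Limit |
|---|---|---|
| Shoulder gap to the rim | about 0.4 mm | 1.5 mm |
| Bushing tilt | about 0.02–0.025 rad | 0.06 rad |
| Shoulder centre from the bore centre measured earlier | about 1.1 mm | 2.5 mm |
| Drawer height from its start | about 0.6 mm low | 3 mm |

The gripper was fully open, 140 mm above the bushing, with no force on it.

**Failed or uncertain:**
- **Black sleeve not confirmed:** my last check of it found nothing usable. The top camera's only report was a low-confidence false one elsewhere, and the gripper hid the sleeve from the wrist camera. I did not touch it knowingly.
- **Unit slip:** the first row of the first move had its shift in mm instead of m. The per-row limit held it to about 62 mm in the intended direction, so it did no harm.
- **Slight lean:** the small gap and tilt suggest the bushing leans a little in the bore, but within the limits.

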